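# Set the stop on the printing bench and bring the board home

### The job

Reset the notched stop rail for the next print run: tip up the red tab, shift the stop along the rail to the notch at the orange mark, and let the tab drop fully into that notch. Then slide the plywood board home so that it lies flush along the front of the rail with its end up against the stop. Leave the ink tin, the cleaner bottle, the squeegee and the tape roll where they stand.

Things in the scene. Friction and masses are not known exactly. Their poses are not given: they have to be found in the camera images.
- rail: fixed aluminium stop rail on the table: 60 mm deep (x), 30 mm high, 400 mm long (y from -130 to +270), with a dark ledge 30 mm deep, 10 mm high behind it. Origin on the table at the foot of its front face (towards the robot, local x = 0), level with the middle notch; x points level away from the robot's side, across the rail, y along it to the robot's left
- rail_notch_mid (a point): floor of the middle notch, at rail (10, 0, 30) mm. Dark teeth on the rail's top (rail x = 2 to 18 mm) form 9 notches at rail y = -80, -60, ... +80 mm (pitch 20 mm), each 10 mm wide; teeth have upright sides for 6 mm and roof-shaped tops peaking 41 mm above the table, so a tab let down within 8 mm of a notch slides into it. Axes as the rail's
- stop (a joint): position of the stop along the rail, m: the rail y of its middle, -0.083 to +0.083. It starts in one of the three middle notches. It cannot shift while the tab is down in a notch (2 mm play either way); with the tab tipped up it slides with about 1 N
- tab (a joint): tip angle of the red tab, rad: 0 = down in a notch, up to 0.65 = tipped away from the robot against its limit. Above about 0.35 the tongue is clear of the teeth and the stop can be shifted. A spring brings it down; tipping takes 2 to 6 N on the plate
- tab_pocket (a point): point on the front face of the red upright plate (6 mm thick, 50 mm wide, 50 to 112 mm above the table), midway between its cheeks, 50 mm above the hinge; moves with the tab, at rest 97 mm above the table at rail x = 44 mm. Push the plate to rail +x from inside the pocket between the cheeks to tip the tab; push on a cheek to shift the stop
- tab_hinge (a point): middle of the tab's hinge on the stop, along rail y, at rail x = 47 mm, 47 mm above the table. The plate's cheeks, one at each side, are 4 mm thick, stand out 20 mm to the front (rail x = 24 to 44 mm), 72 to 112 mm above the table: a pocket 42 mm wide (50 mm over the outsides), free above, in front and below, down to the tongue's arm at 54 mm. Axes as the rail's
- stop_face (a point): middle of the left (+y) end face of the stop's yellow foot, which the board has to meet: a block 24 mm long (y), 24 mm high, in front of the rail (rail x = -26 to -2 mm). This point is 12 mm to the +y side of the stop's middle, 16 mm above the table; axes as the rail's
- mark_orange: orange disc, 18 mm across, 8 mm high, on the rail's rear ledge at rail x = 80 mm, level (same rail y) with the notch wanted; origin at its underside, axes as the rail's. It may be at rail y = -80, -60, -40, +40, +60 or +80 mm; white discs of the same size stand at the other five and mean nothing
- board: loose plywood board with a blue top, 80 mm (x) by 120 mm (y) by 18 mm high, about 0.2 to 0.45 kg, lying flat on the table in front of the rail, to the left (+y) of the stop, somewhat askew and off the rail. Origin at the middle of its underside; its +x long side is the one to lie on the rail's front face and its -y short end is to meet the stop's foot
- board_back_right (a point): corner of the board (mid height) at its own (+40, -60) mm: the rail side, stop end
- board_back_left (a point): corner of the board (mid height) at its own (+40, +60) mm: the rail side, far end
- ink_tin: bystander: standing ink tin, 72 mm across, 85 mm high, behind the rail; origin at its underside
- cleaner: bystander: standing white bottle, 60 mm across, 160 mm high, behind the rail; origin at its underside
- squeegee: bystander: wooden squeegee lying in front of the rail, about 50 mm by 150 mm (y), 24 mm high; origin at its underside
- tape_roll: bystander: roll of tape lying flat, 90 mm across, 24 mm high, beyond the left end of the board; origin at its underside
Not all that is in view belongs to the job. Of the things shaped like the board, the plywood one is meant.

How it is judged:
By the outcome, as a careful person would: the job done as asked, in the order asked, and still so for the second after the job is handed in, with the robot touching nothing.
It also fails if it takes over 67 s, if anything falls off the work surface, if the arm or the gripper's body presses on something with over 40 N, if the wrist force passes 120 N, or if a joint passes its speed limit or range.

### The arm

A 6-joint arm with a two-finger parallel gripper is mounted at the origin on the work surface. World frame = base frame: x ahead of the robot, y to its left, z up, the work surface at z = 0. Lengths are in mm, angles in rad, forces in N, time in s.
With the tool pointing down it reaches from about 275 to 750 mm from the base axis. Payload 10.2 kg.
Tool frame: the origin (TCP) lies on the centre line of the jaws, within the pads' length; the fingertips stand 8 mm ahead of it and the grasp point (between the pads) lies 11 mm behind it; x points along the fingers, y is the direction in which the jaws open and shut, and the axes are right-handed (so a half turn about x gives the same grasp; the last joint's range is limited). The gripper opens to 85 mm and grips with 20 to 120 N. Pads are 22 mm wide; open, the fingers measure 114 mm over their backs; the gripper's body (76 mm by 85 mm) begins 54 mm behind the grasp point. The pads swing forward as they close: fully open they stand 13 mm farther back than shut.
Start: joints at [-1.471, 0.313, 1.498, -0, 1.331, -0.223], TCP at [166.529, -497.895, 239.294] pointing down, gripper open.
Joint ranges: [-2.94, 2.94], [-0.97, 2.17], [0.19, 2.56], [-1.23, 4.37], [0.02, 3.11], [-2.88, 2.88]. Speed limits (rad/s): [2.39, 2.39, 3.01, 3.14, 3.14, 3.14].

### API

Orientations are given as a unit quaternion [w, x, y, z].
In Python, from rig import ctrl, vision, workorder gives the robot as it stands. The module is installed in compiled form; this text tells all that it offers.
- The arm moves only by the shell command python3 -m jog 'ROWS' [OPENING] [FORCE]. ROWS is JSON, a list that holds one entry, the list of rows, each a list of 6 numbers: the shift along the tool's x, y, z in m, then the turn, a rotation vector about the tool's x, y, z in rad. A call has 1 to 12 rows; each row shifts and turns the commanded pose from where the row before left it, along the tool's axes as they then stand; what a row does not reach is not made up. A row lasts 1/8 s, in which the tool goes at most 62.5 mm and 10.7 degrees, less where a joint would pass 70% of its speed; a pose out of reach is approached as far as the arm can. A call is refused whole if a number of a shift passes 0.0625 or a number of a turn 0.188, either way. A call with a gripper value outside its range is refused whole. OPENING is the closure in counts, from 0 (fully open) to 255 (shut), set as the call begins (- or left out, the last holds). The fingers move at their own pace and stop on an object; FORCE is the grip in N (left out, the last holds). Time passes only in rows, so rows that do not move let the fingers close. It gives the time, the measured TCP pose, the force and the opening at its end, in the units of the state.
- ctrl.sense(): the state, without advancing time (a new reading comes with each control period).
- vision.capture(name): name is "scene" or "top" or "wrist"; returns a dict with "image" (480x640x3 uint8, red, green, blue), "mtx" (3x3 intrinsics, pixels), "R" (3x3) and "t" (3): a world point X has camera coordinates R X + t; the wrist camera has in their place "hand_eye" (4x4, takes a point from camera to tool coordinates, whose origin is the TCP and whose axes are the tool frame's). Camera axes: x right, y down, z forward; pixel columns grow to the right and rows downward; lengths in mm; the calibration is good to about 2 mm. The wrist camera is an equidistant fisheye: a pixel r from the principal point sees the ray r / f radians off the axis. A picture is of the moment at which its call begins: read the wrist's pose just before it. There is no depth.
- workorder.finish_job(): hands the job in, once; it reports no verdict.
The state is a dict: "time_s": time; "joints": joint angles; "dq": joint speeds; "tau": joint torques, N m; "eef_pos": TCP position; "ee_rot": TCP orientation; "force": force on the tool from outside, world axes, zero at the start; "wrist_torque": the same for the moment, N m; "grip_width": opening from 0.0 (shut) to 1.0 (fully open).
Only numpy, scipy, OpenCV 4.12 (cv2) and the standard library are available. Lean on these libraries where they do the work, as an engineer would, in place of code of your own. Each camera call takes 0.05 s, during which the arm holds its last target.

## Working session

There is one attempt and no reset: what is moved stays moved. The work goes in short steps, Python scripts to look and compute and a shell command to move; the robot and the scene stay as the last step left them, time stands still between calls to the robot, and variables do not carry over. Pictures are saved under pics/ and viewed, and the job is handed in when it is done.

```bash
mkdir -p pics; cat > h.py <<'E'
import numpy as np, cv2
from rig import ctrl, vision, workorder
def save(n,f):
    d=vision.capture(n); cv2.imwrite(f'pics/{f}.png',cv2.cvtColor(d['image'],cv2.COLOR_RGB2BGR)); 
    np.savez(f'pics/{f}.npz',**{k:np.array(v) for k,v in d.items()}); return d
def proj(d,X):
    c=d['R']@np.array(X,float).T.reshape(3,-1)+np.array(d['t']).reshape(3,1); p=d['mtx']@c; return (p[:2]/p[2]).T
def unp(d,uv,z):
    r=np.linalg.inv(d['mtx'])@np.array([uv[0],uv[1],1.]); R=np.array(d['R']);t=np.array(d['t']).ravel()
    o=-R.T@t; v=R.T@r; return o+v*(z-o[2])/v[2]
def load(f): return dict(np.load(f'pics/{f}.npz'))
E
python3 - <<'E'
from h import *
for n in ['scene','top']:
    d=save(n,n+'0'); print(n,d['mtx'].tolist(),(-np.array(d['R']).T@np.array(d['t']).ravel()).round(0))
s=ctrl.sense(); print(s)
E
```

```text
scene [[535.2505389871469, 0.0, 320.73704114293685], [0.0, 535.2505389871469, 246.26104272014123], [0.0, 0.0, 1.0]] [1058. -393.  845.]
top [[513.651282814134, 0.0, 304.5881714166362], [0.0, 513.651282814134, 239.2522431673791], [0.0, 0.0, 1.0]] [ 429.   92. 1282.]
{'time_s': 0.1, 'joints': array([-1.47139088e+00,  3.13370072e-01,  1.49834681e+00, -2.42002576e-05,
        1.33101830e+00, -2.23401670e-01]), 'dq': array([ 0.00087544, -0.00263245, -0.003014  , -0.00063854,  0.00043185,
        0.00029197]), 'tau': array([ 2.28981655e-03, -4.12898648e+01, -2.60144681e+01, -2.55855384e-04,
        2.95962163e-03, -4.52496408e-05]), 'eef_pos': array([ 166.50509255, -497.66249474,  238.8099547 ]), 'ee_rot': array([ 0.11323297,  0.69793259,  0.11404034, -0.69789913]), 'force': array([ 0.82514665,  0.50444745, -0.81200987]), 'wrist_torque': array([ 0.04025321, -0.01146126,  0.02160038]), 'grip_width': 0.9990910402304374}
```

View pics/scene0.png

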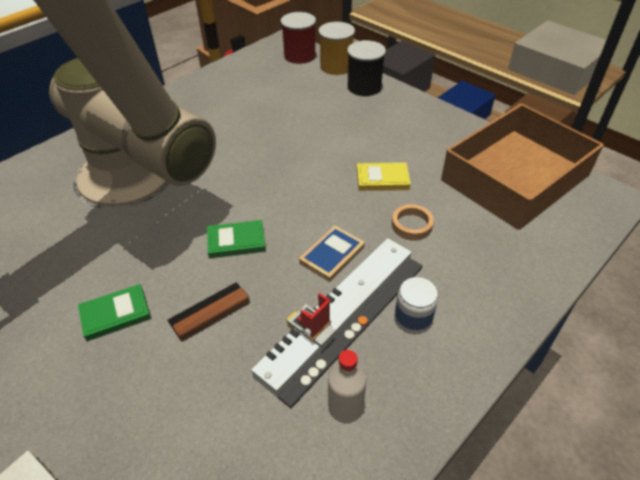

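View pics/top0.png

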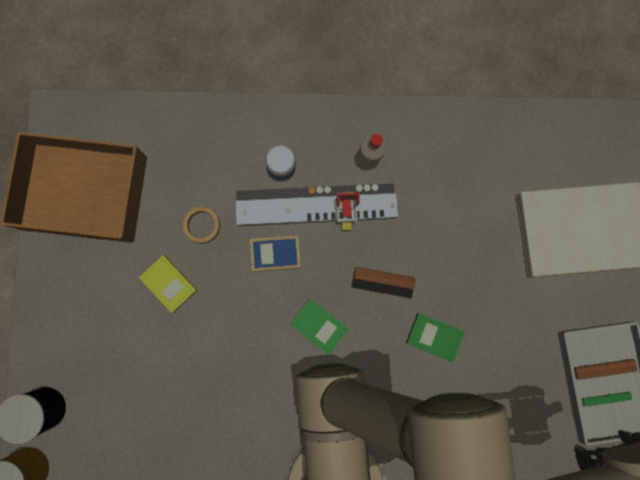

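The top view shows the stop at about (347,205), the orange disc as the leftmost (+y) of six at (312,190), the blue-topped board at (275,253), and the tape roll at (200,225). Next I'll zoom in and measure.

```bash
python3 - <<'E'
from h import *
im=cv2.imread('pics/top0.png'); cv2.imwrite('pics/topz.png',cv2.resize(im[170:290,230:410],None,fx=4.4,fy=4.4,interpolation=cv2.INTER_CUBIC))
im=cv2.imread('pics/scene0.png'); cv2.imwrite('pics/scz.png',cv2.resize(im[215:415,245:445],None,fx=3,fy=3,interpolation=cv2.INTER_CUBIC))
E
```

```text
(no output)
```

View pics/topz.png

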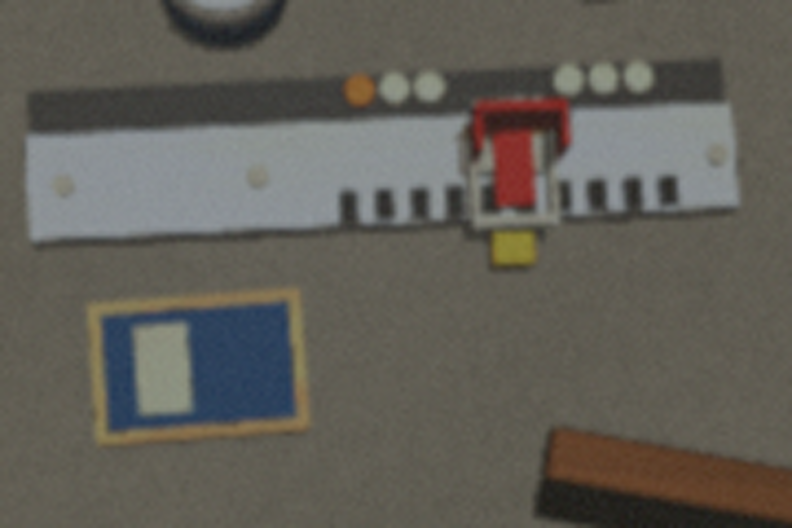

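View pics/scz.png

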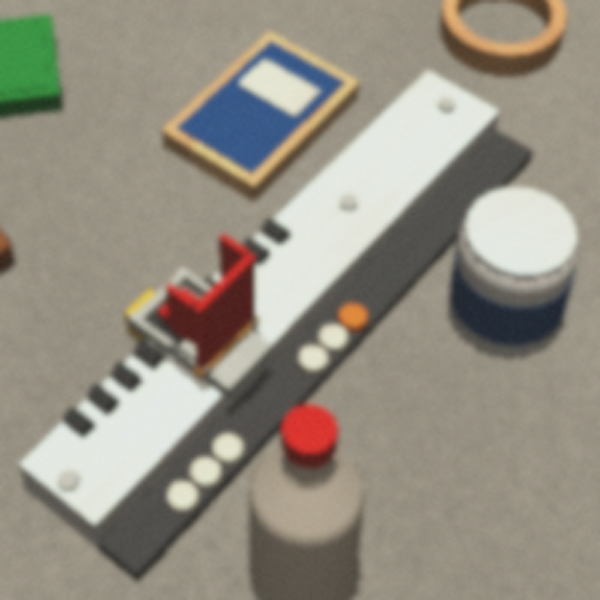

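```bash
cat >> h.py <<'E'
def zt(p,o=(230,170),k=4.4): return ((p[0]+.5)/k-.5+o[0],(p[1]+.5)/k-.5+o[1])
E
python3 - <<'E'
from h import *
d=load('top0'); s=load('scene0')
def z(*a): return np.array(unp(d,zt(a[:2]),a[2])).round(1)
def zs(*a): return np.array(unp(s,zt(a[:2],(245,215),3),a[2])).round(1)
print('rail BL,FL,FR,BR',z(27,135,30),z(31,242,30),z(740,206,30),z(731,103,30))
print('disc o',z(358,89,18),z(394,86,18),z(428,85,18),z(568,79,18),z(603,77,18),z(638,76,18))
print('foot',z(490,266,28),z(537,263,28))
print('plate top',z(474,104,112),z(567,101,112))
print('board',z(88,304,18),z(298,289,18),z(308,428,18),z(98,444,18))
print('scene rail BR,FR,BL,FL',zs(96,525,30),zs(22,465,30),zs(497,112,30),zs(430,70,30))
print('disc',zs(353,316,18),zs(334,335,18),zs(313,357,18),zs(228,446,18),zs(205,471,18),zs(182,494,18))
print('board',zs(268,32,18),zs(357,84,18),zs(255,187,18),zs(165,128,18))
E
```

```text
rail BL,FL,FR,BR [679.2 252.7  30. ] [618.3 248.7  30. ] [ 644.9 -149.    30. ] [ 703.9 -144.4   30. ]
disc o [711.2  66.5  18. ] [713.3  45.9  18. ] [714.2  26.5  18. ] [719.  -53.5  18. ] [720.5 -73.5  18. ] [721.4 -93.5  18. ]
foot [608.9  -8.6  28. ] [611. -35.  28.]
plate top [683.2   7.  112. ] [685.5 -42.2 112. ]
board [585.3 217.   18. ] [595.6  98.9  18. ] [517.2  92.1  18. ] [506.6 209.3  18. ]
scene rail BR,FR,BL,FL [ 704.3 -145.3   30. ] [ 646.5 -148.9   30. ] [678.6 250.7  30. ] [620.7 250.2  30. ]
disc [711.6  64.1  18. ] [712.3  45.5  18. ] [713.5  24.8  18. ] [718.3 -54.7  18. ] [719.9 -75.5  18. ] [720.6 -94.9  18. ]
board [505.2 209.2  18. ] [585.5 214.3  18. ] [597.1  97.5  18. ] [516.5  93.2  18. ]
```

```bash
cat >> h.py <<'E'
from scipy.spatial.transform import Rotation as Ro
O=np.array([636.7,-19.5,0]); YAW=0.065
RR=Ro.from_euler('z',YAW).as_matrix()
def rail(X): return RR.T@(np.array(X)-O)
def world(X): return O+RR@np.array(X,float)
def st():
    s=ctrl.sense(); q=s['ee_rot']; R=Ro.from_quat([q[1],q[2],q[3],q[0]]).as_matrix()
    return s,np.array(s['eef_pos']),R
def rep():
    s,p,R=st(); print('t',round(s['time_s'],2),'rail',rail(p).round(1),'F',(RR.T@s['force']).round(1),'w',round(s['grip_width'],3))
    for n,c in zip('xyz',(RR.T@R).T): print(' tool',n,'in rail',c.round(3))
    return s,p,R
def need(X):
    s,p,R=st(); print('tool shift mm',(R.T@(world(X)-p)).round(1))
E
python3 - <<'E'
from h import *
s,p,R=rep()
for sg in (1,-1):
    T=RR@np.array([[0,0,-1],[0,sg,0],[-1,0,0]]).T if 0 else None
    y=RR@np.array([0,sg,0.]); x=np.array([0,0,-1.]); z=np.cross(x,y)
    Rt=np.stack([x,y,z],1); print(sg,'turn',Ro.from_matrix(R.T@Rt).as_rotvec().round(3))
d=load('top0')
print('cap',unp(d,(376,141),160),rail(unp(d,(376,141),160)),'tin',rail(unp(d,(280.5,158),85)))
s2=load('scene0'); print('cap sc',rail(unp(s2,(347.5,357),160)), rail(unp(s2,(417.5,292),85)))
for c in [(585.3,217,18),(595.6,98.9,18),(517.2,92.1,18),(506.6,209.3,18)]: print(rail(c).round(1))
print('squeegee',[rail(unp(d,u,24)).round(0) for u in ((357,267),(414,277),(352,288),(411,298))])
print('tape',rail(unp(d,(200.5,225),24)))
E
```

```text
t 0.1 rail [-500.3 -446.6  238.8] F [ 0.9  0.4 -0.8] w 0.999
 tool x in rail [-0.     0.001 -1.   ]
 tool y in rail [ 0.255 -0.967 -0.001]
 tool z in rail [-0.967 -0.255 -0.   ]
1 turn [-2.884e+00 -2.000e-03 -0.000e+00]
-1 turn [ 0.258 -0.     0.001]
cap [794.3760479  -76.21112208 160.        ] [153.65944674 -66.83308969 160.        ] tin [146.36973205 152.05861237  85.        ]
cap sc [156.88457075 -69.26388066 160.        ] [145.0776176  150.08225607  85.        ]
[-35.9 239.3  18. ]
[-33.3 120.8  18. ]
[-112.   119.1   18. ]
[-115.   236.8   18. ]
squeegee [array([-120.,  -21.,   24.]), array([-151., -160.,   24.]), array([-170.,   -6.,   24.]), array([-202., -148.,   24.])]
tape [  3.52587743 358.66157611  24.        ]
```

```bash
python3 -m jog '[[[0,0,0,0.129,0,0],[0,0,0,0.129,0,0],[0,-0.04,-0.045,0,0,0],[0,-0.04,-0.045,0,0,0],[0,-0.04,-0.045,0,0,0],[0,-0.04,-0.045,0,0,0],[0,-0.04,-0.045,0,0,0],[0,-0.04,-0.045,0,0,0],[0,-0.04,-0.045,0,0,0],[0,-0.04,-0.045,0,0,0],[0,-0.04,-0.045,0,0,0],[0,-0.04,-0.045,0,0,0]]]' 255; python3 - <<'E'
from h import *
rep(); need([15,0,150])
E
```

```text
time_s: 1.6
eef_pos: [590.8, -67.9, 239.0]
ee_rot: [-0.023, -0.707, -0.023, 0.707]
force: [0.7, -1.2, -0.2]
grip_width: 0.001
t 1.6 rail [-49.  -45.3 239. ] F [ 0.6 -1.3 -0.2] w 0.001
 tool x in rail [-0.  0. -1.]
 tool y in rail [-0. -1. -0.]
 tool z in rail [-1.  0.  0.]
tool shift mm [ 89.  -45.3 -64. ]
```

```bash
python3 -m jog '[[[0,-0.022,-0.036,0,0,0],[0,-0.022,-0.035,0,0,0],[0.04,0,0,0,0,0],[0.039,0,0,0,0,0],[0,0,0,0,0,0]]]'; python3 - <<'E'
from h import *
rep(); 
for n in('scene','top'): save(n,n+'1')
a=cv2.imread('pics/scene1.png')[215:365,245:395]; b=cv2.imread('pics/top1.png')[140:290,270:420]
cv2.imwrite('pics/c1.png',cv2.resize(np.hstack([a,b]),None,fx=2.6,fy=2.6,interpolation=cv2.INTER_CUBIC))
E
```

```text
time_s: 2.22
eef_pos: [656.3, -20.8, 157.2]
ee_rot: [-0.022, -0.704, -0.023, 0.709]
force: [-1.4, -0.3, 1.2]
grip_width: -0.002
t 2.23 rail [ 19.5  -2.5 157.2] F [-1.4 -0.2  1.2] w -0.002
 tool x in rail [-0.006  0.002 -1.   ]
 tool y in rail [-0.    -1.    -0.002]
 tool z in rail [-1.     0.     0.006]
```

View pics/c1.png

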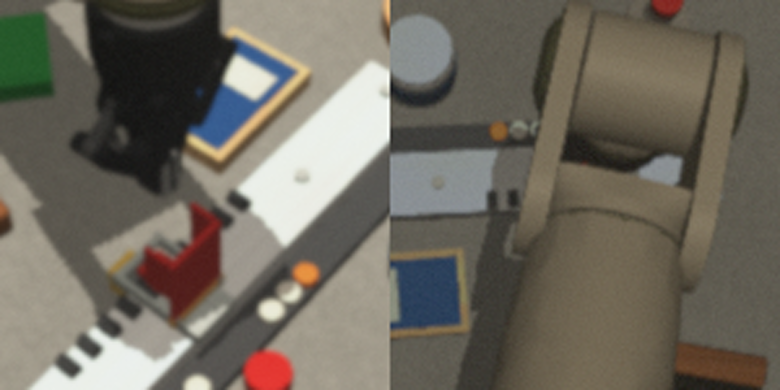

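The scene crop shows the shut fingers above and just in front of the red pocket, at about crop (155,185). Next I'll lower them.

```bash
python3 -m jog '[[[0.025,-0.001,0,0,0,0],[0.025,0,0,0,0,0],[0.017,0,0,0,0,0],[0,0,0,0,0,0]]]'; python3 - <<'E'
from h import *
rep(); 
for n in('scene',): save(n,n+'2')
a=cv2.imread('pics/scene2.png')[215:365,245:395]
cv2.imwrite('pics/c2.png',cv2.resize(a,None,fx=4,fy=4,interpolation=cv2.INTER_CUBIC))
E
```

```text
time_s: 2.82
eef_pos: [657.6, -20.2, 93.4]
ee_rot: [-0.023, -0.707, -0.023, 0.707]
force: [0.3, -0.1, -0.4]
grip_width: -0.003
t 2.83 rail [20.9 -2.  93.4] F [ 0.3 -0.2 -0.4] w -0.003
 tool x in rail [-0.  0. -1.]
 tool y in rail [-0. -1. -0.]
 tool z in rail [-1.  0.  0.]
```

View pics/c2.png

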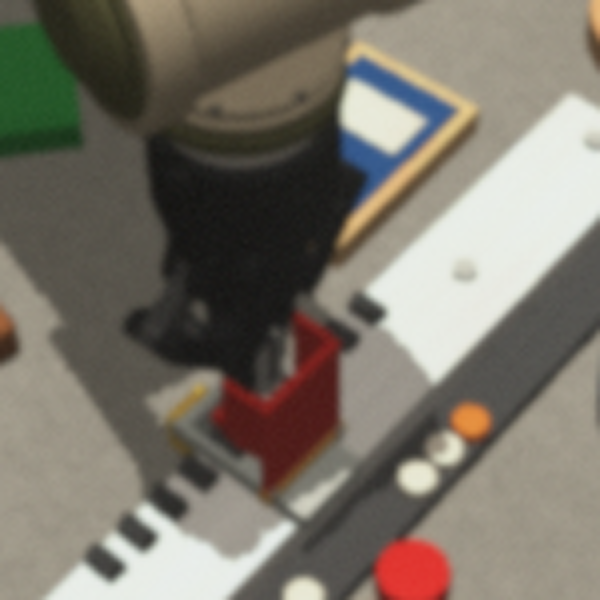

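The fingertips are inside the pocket, at about crop (268,370). Now I'll tip the tab.

```bash
python3 -m jog '[[[0,0,-0.008,0,0,0],[0,0,-0.008,0,0,0],[0,0,-0.008,0,0,0],[0,0,-0.008,0,0,0],[0,0,0,0,0,0]]]'; python3 - <<'E'
from h import *
rep(); 
for n in('scene',): save(n,n+'3')
a=cv2.imread('pics/scene3.png')[215:365,245:395]
cv2.imwrite('pics/c3.png',cv2.resize(a,None,fx=4,fy=4,interpolation=cv2.INTER_CUBIC))
E
```

```text
time_s: 3.5
eef_pos: [689.2, -17.9, 92.3]
ee_rot: [-0.023, -0.706, -0.023, 0.708]
force: [-6.6, -0.9, 0.2]
grip_width: -0.002
t 3.5 rail [52.5 -1.8 92.3] F [-6.6 -0.5  0.2] w -0.002
 tool x in rail [-0.003  0.    -1.   ]
 tool y in rail [-0. -1. -0.]
 tool z in rail [-1.     0.     0.003]
```

View pics/c3.png

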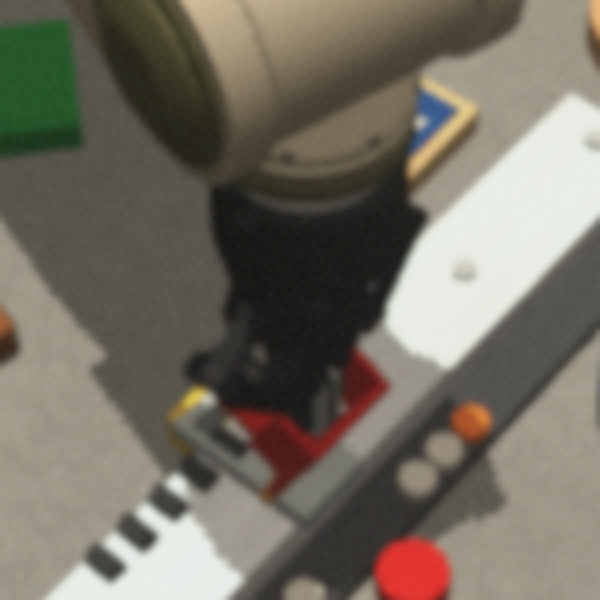

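The tab is tipped, with its plate leaning back around crop (340,410). Next I'll shift the stop along +y.

```bash
python3 -m jog '[[[0,-0.004,-0.001,0,0,0],[0,-0.006,0,0,0,0],[0,-0.008,0,0,0,0],[0,-0.01,0,0,0,0],[0,-0.01,0,0,0,0],[0,-0.01,0,0,0,0],[0,-0.01,0,0,0,0],[0,-0.008,0,0,0,0],[0,-0.006,0,0,0,0],[0,-0.004,0,0,0,0],[0,0,0,0,0,0],[0,0,0,0,0,0]]]'; python3 - <<'E'
from h import *
rep(); 
for n in('scene','top'): save(n,n+'4')
a=cv2.imread('pics/scene4.png')[190:340,265:415]
b=cv2.imread('pics/top4.png')[140:290,230:380]
cv2.imwrite('pics/c4.png',cv2.resize(np.hstack([a,b]),None,fx=2.6,fy=2.6,interpolation=cv2.INTER_CUBIC))
E
```

```text
time_s: 5.05
eef_pos: [684.7, 58.3, 92.2]
ee_rot: [-0.023, -0.705, -0.023, 0.708]
force: [-6.3, 0.0, -0.1]
grip_width: 0.002
t 5.05 rail [53.  74.5 92.2] F [-6.2  0.4 -0.1] w 0.002
 tool x in rail [-0.004  0.001 -1.   ]
 tool y in rail [ 0.    -1.    -0.001]
 tool z in rail [-1.    -0.     0.004]
```

View pics/c4.png

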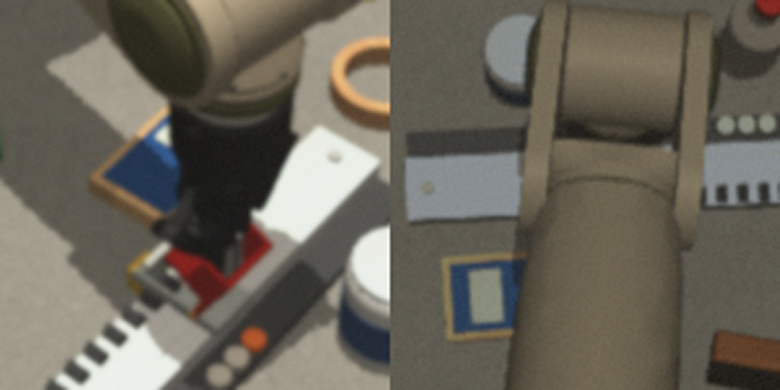

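```bash
python3 - <<'E'
from h import *
d=load('scene4')
a=d['image'][215:335,300:420,::-1].copy()
a=cv2.resize(a,None,fx=5,fy=5,interpolation=cv2.INTER_CUBIC); cv2.imwrite('pics/c5.png',a)
# sanity: template match base patch from scene3, predicted shift per mm
g3=cv2.cvtColor(load('scene3')['image'],cv2.COLOR_RGB2LAB); g4=cv2.cvtColor(d['image'],cv2.COLOR_RGB2LAB)
p0=proj(d,world([40,0,40]))[0]
for yy in(60,70,80): print(yy,proj(d,world([40,yy,40]))[0]-p0)
s3=load('scene3')
print(rail(unp(s3,(312,338.75),47)),rail(unp(d,(343.8,312.3),47)))
E
```

```text
60 [ 21.05149669 -21.14175691]
70 [ 24.43363432 -24.53839577]
80 [ 27.78112513 -27.90023926]
[ 47.3848141  -25.61790127  47.        ] [55.18965225 53.74135665 47.        ]
```

View pics/c5.png

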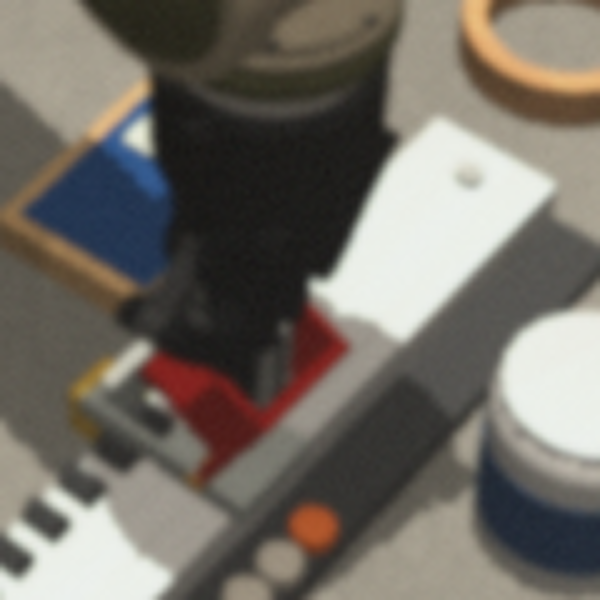

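```bash
python3 - <<'E'
from h import *
d=load('scene4');s3=load('scene3')
# rail-plane rectified views: sample plane z=50 (rail x 0..75, y -60..140) at 2px/mm for both images
def rect(s,z):
    xs=np.arange(0,75,.5); ys=np.arange(-60,150,.5)
    P=np.array([[x,y,z] for x in xs for y in ys]); W=(RR@P.T).T+O
    uv=proj(s,W).astype(np.float32).reshape(len(xs),len(ys),2)
    return cv2.remap(s['image'],uv,None,cv2.INTER_CUBIC)
for z in(35,45):
  a=rect(s3,z);b=rect(d,z)
  if z==35: cv2.imwrite('pics/r.png',cv2.resize(np.vstack([a,b])[::,:,::-1],None,fx=1.8,fy=1.8))
  for (x0,x1,y0,y1) in((0,40,90,140),(60,130,70,110),(30,130,80,115),(40,140,75,150)):
    m=cv2.matchTemplate(b,a[x0:x1,y0:y1],cv2.TM_CCOEFF_NORMED); _,v,_,l=cv2.minMaxLoc(m); print(z,v,(l[0]-y0)/2,(l[1]-x0)/2)
E
```

```text
35 0.9045571684837341 79.0 0.0
35 0.9321131110191345 76.5 0.5
35 0.9632479548454285 79.5 0.5
35 0.9743741750717163 80.0 0.5
45 0.7290847301483154 78.5 0.0
45 0.9807111024856567 78.0 0.5
45 0.9763458371162415 79.0 0.0
45 0.9712437987327576 80.0 0.5
```

View pics/r.png

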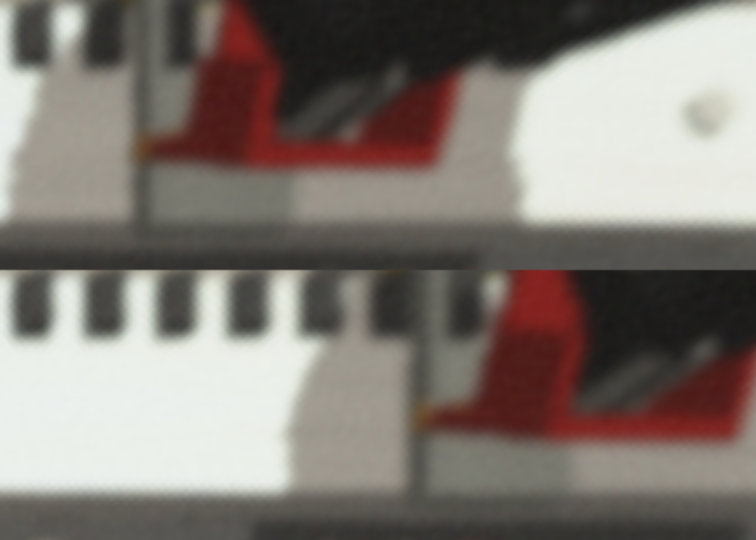

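The rectified views put the stop at +76 to +77. I'll shift it about 3.5 mm more, let the tab down and check.

```bash
python3 -m jog '[[[0,-0.002,0,0,0,0],[0,-0.0015,0,0,0,0],[0,0,0,0,0,0],[0,0,0.008,0,0,0],[0,0,0.008,0,0,0],[0,0,0.008,0,0,0],[0,0,0.008,0,0,0],[0,0,0.002,0,0,0],[0,0,0,0,0,0]]]'; python3 - <<'E'
from h import *
rep(); save('scene','scene5'); d=load('scene5');s3=load('scene2')
def rect(s,z):
    xs=np.arange(0,75,.5); ys=np.arange(-60,150,.5)
    P=np.array([[x,y,z] for x in xs for y in ys]); W=(RR@P.T).T+O
    uv=proj(s,W).astype(np.float32).reshape(len(xs),len(ys),2)
    return cv2.remap(s['image'],uv,None,cv2.INTER_CUBIC)
a=rect(s3,35);b=rect(d,35)
cv2.imwrite('pics/r2.png',cv2.resize(np.vstack([a,b])[::,:,::-1],None,fx=1.8,fy=1.8))
E
```

```text
time_s: 6.28
eef_pos: [651.6, 59.1, 93.4]
ee_rot: [0.023, 0.707, 0.023, -0.707]
force: [0.7, 1.1, 0.4]
grip_width: -0.001
t 6.28 rail [19.9 77.5 93.4] F [0.8 1.1 0.4] w -0.001
 tool x in rail [ 0. -0. -1.]
 tool y in rail [-0. -1.  0.]
 tool z in rail [-1.  0. -0.]
```

View pics/r2.png

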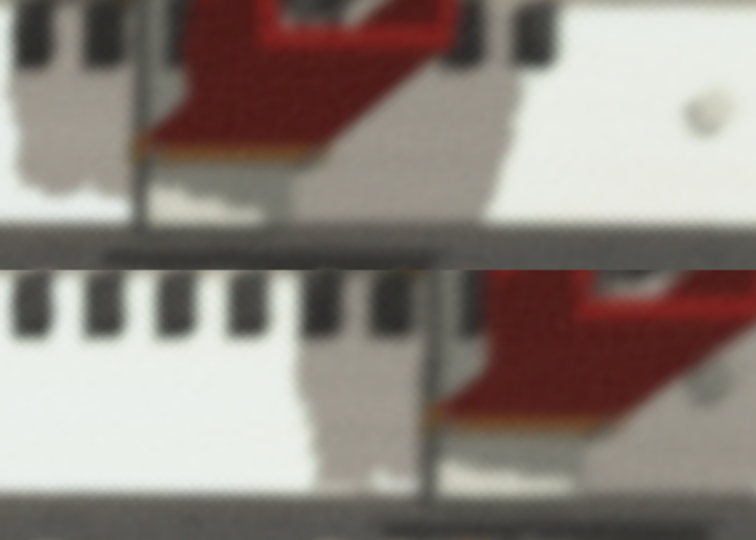

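The tab is upright in the same shape as at the start, shifted 290/3.6 ≈ 80.6 mm. Now I'll lift clear and retreat to the board's front side.

```bash
python3 -m jog '[[[-0.03,0,0,0,0,0],[-0.04,0,0,0,0,0],[-0.04,0,0,0,0,0],[0,-0.03,0.055,0,0,0],[0,-0.035,0.055,0,0,0],[0,-0.036,0.05,0,0,0],[0,0,0,0,0,0]]]'; python3 - <<'E'
from h import *
rep()
for n in('scene','top'): save(n,n+'6')
a=cv2.imread('pics/scene6.png')[190:340,265:415]
b=cv2.imread('pics/top6.png')[165:315,230:380]
cv2.imwrite('pics/c6.png',cv2.resize(np.hstack([a,b]),None,fx=2.6,fy=2.6,interpolation=cv2.INTER_CUBIC))
d=load('top0'); print([rail(unp(d,u,18)).round(0) for u in((195,290),(175,312),(165,257),(299,322),(317,300))])
E
```

```text
time_s: 7.2
eef_pos: [485.2, 150.1, 203.8]
ee_rot: [-0.024, -0.707, -0.024, 0.707]
force: [0.3, -0.2, -0.5]
grip_width: 0.002
t 7.2 rail [-140.1  179.   203.8] F [ 0.3 -0.2 -0.5] w 0.002
 tool x in rail [-0.  0. -1.]
 tool y in rail [ 0.003 -1.    -0.   ]
 tool z in rail [-1.    -0.003  0.   ]
[array([-156.,  377.,   18.]), array([-206.,  427.,   18.]), array([-71., 449.,  18.]), array([-246.,  127.,   18.]), array([-195.,   81.,   18.])]
```

View pics/c6.png

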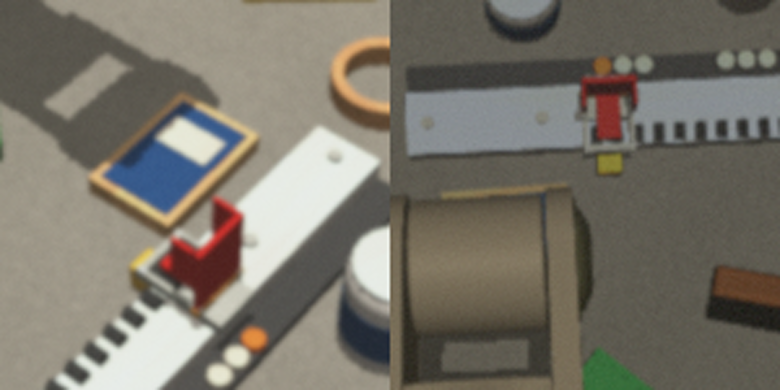

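The stop is now level with the orange disc, with the tab upright at right-crop (610,110). The board hasn't moved. I'll open the gripper and lower it in front of the board.

```bash
python3 -m jog '[[[0.03,0,0,0,0,0],[0.05,0,0,0,0,0],[0.05,0,0,0,0,0],[0.04,0,0,0,0,0],[0.022,0,0,0,0,0],[0.008,0,0,0,0,0],[0,0,0,0,0,0]]]' 0; python3 - <<'E'
from h import *
rep(); save('scene','scene7')
a=cv2.imread('pics/scene7.png')[190:340,245:395]
cv2.imwrite('pics/c7.png',cv2.resize(a,None,fx=4,fy=4,interpolation=cv2.INTER_CUBIC))
E
```

```text
time_s: 8.18
eef_pos: [488.4, 147.9, 3.3]
ee_rot: [0.023, 0.707, 0.023, -0.707]
force: [0.4, 0.4, 0.6]
grip_width: 1.001
t 8.18 rail [-137.1  176.7    3.3] F [0.4 0.4 0.6] w 1.001
 tool x in rail [ 0. -0. -1.]
 tool y in rail [-0.001 -1.     0.   ]
 tool z in rail [-1.     0.001 -0.   ]
```

View pics/c7.png

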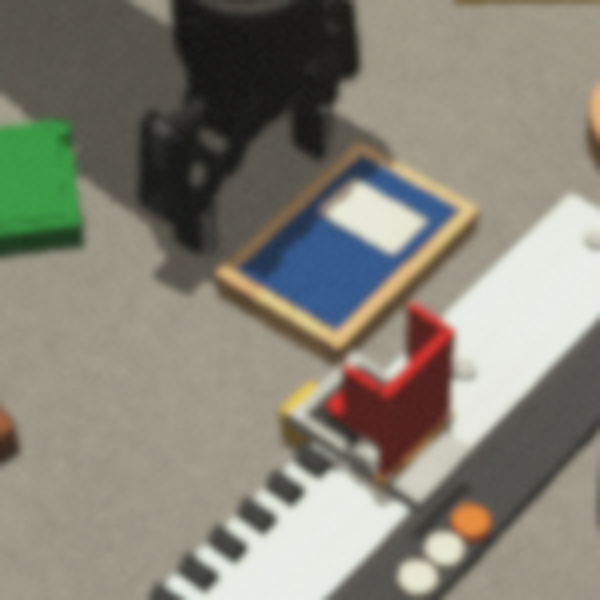

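Both open fingers stand in front of the board's near side, with tips at crop (190,245) and (312,150). Next I'll push it toward the rail.

```bash
python3 -m jog '[[[0,0,-0.008,0,0,0],[0,0,-0.006,0,0,0],[0,0,-0.006,0,0,0],[0,0,-0.006,0,0,0],[0,0,-0.006,0,0,0],[0,0,-0.006,0,0,0],[0,0,-0.003,0,0,0],[0,0,0,0,0,0]]]'; python3 - <<'E'
from h import *
rep()
E
```

```text
time_s: 9.22
eef_pos: [529.1, 150.9, 3.3]
ee_rot: [0.023, 0.707, 0.023, -0.706]
force: [-0.1, 0.4, 0.6]
grip_width: 0.997
t 9.22 rail [-96.3 177.    3.3] F [-0.   0.4  0.6] w 0.997
 tool x in rail [ 0.001  0.    -1.   ]
 tool y in rail [-0. -1. -0.]
 tool z in rail [-1.     0.    -0.001]
```

```bash
python3 -m jog '[[[0,0,-0.002,0,0,0],[0,0,-0.002,0,0,0],[0,0,-0.001,0,0,0],[0,0,-0.001,0,0,0]]]'; python3 - <<'E'
from h import *
rep(); save('scene','scene8')
a=cv2.imread('pics/scene8.png')[190:340,245:395]
cv2.imwrite('pics/c8.png',cv2.resize(a,None,fx=4,fy=4,interpolation=cv2.INTER_CUBIC))
E
```

```text
time_s: 9.72
eef_pos: [534.6, 151.3, 3.3]
ee_rot: [-0.023, -0.707, -0.023, 0.707]
force: [-5.3, 0.3, 1.7]
grip_width: 1.002
t 9.72 rail [-90.8 177.1   3.3] F [-5.2  0.7  1.7] w 1.002
 tool x in rail [-0.  0. -1.]
 tool y in rail [-0. -1. -0.]
 tool z in rail [-1.  0.  0.]
```

View pics/c8.png

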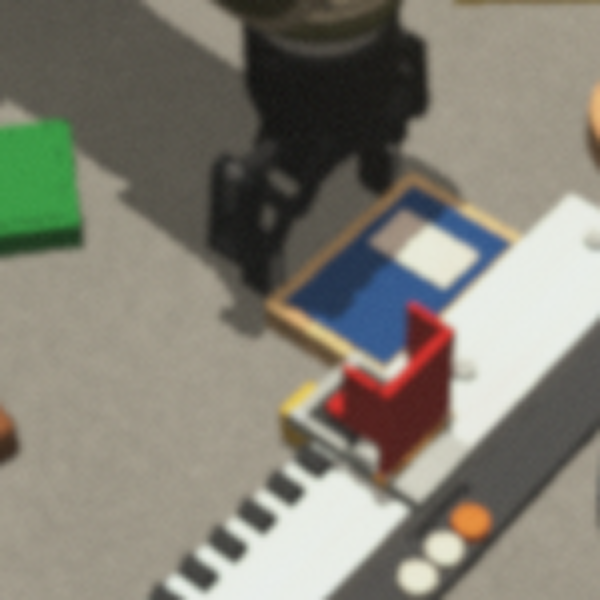

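```bash
python3 -m jog '[[[0,0,-0.001,0,0,0],[0,0,-0.001,0,0,0],[0,0,0,0,0,0]]]'; python3 - <<'E'
from h import *
rep()
E
```

```text
time_s: 10.15
eef_pos: [534.6, 151.4, 3.2]
ee_rot: [-0.023, -0.705, -0.023, 0.709]
force: [-13.4, -1.7, 9.6]
grip_width: 0.998
t 10.15 rail [-90.8 177.1   3.2] F [-13.5  -0.9   9.6] w 0.998
 tool x in rail [-0.005 -0.    -1.   ]
 tool y in rail [-0. -1.  0.]
 tool z in rail [-1.     0.     0.005]
```

The board is firm against the rail: the TCP stopped at -90.8 while the force rose. Now I'll back off, shut the fingers and go round to the far end.

```bash
python3 -m jog '[[[0,0,0.014,0,0,0],[-0.03,0,0,0,0,0],[-0.05,0,0,0,0,0],[0,-0.045,0,0,0,0],[0,-0.05,-0.03,0,0,0],[0,0,-0.048,0,0,0],[0,0,0,0,0,0]]]' 0; python3 -m jog '[[[0,0,0,0,0,0],[0,0,0,0,0,0],[0,0,0,0,0,0],[0,0,0,0,0,0]]]' 255;  python3 - <<'E'
from h import *
rep()
for n in('scene','top'): save(n,n+'9')
a=cv2.imread('pics/scene9.png')[170:320,275:425]
b=cv2.imread('pics/top9.png')[165:315,190:340]
cv2.imwrite('pics/c9.png',cv2.resize(np.hstack([a,b]),None,fx=2.6,fy=2.6,interpolation=cv2.INTER_CUBIC))
need([-25,272,16])
E
```

```text
time_s: 11.02
eef_pos: [596.6, 250.6, 82.9]
ee_rot: [0.023, 0.708, 0.023, -0.706]
force: [-0.1, -0.5, -0.5]
grip_width: 0.995
time_s: 11.52
eef_pos: [594.2, 250.3, 83.6]
ee_rot: [0.023, 0.707, 0.023, -0.707]
force: [-1.2, 0.5, 0.2]
grip_width: 0.144
t 11.53 rail [-24.8 272.   83.6] F [-1.1  0.6  0.2] w 0.144
 tool x in rail [ 0.  0. -1.]
 tool y in rail [-0. -1. -0.]
 tool z in rail [-1.  0. -0.]
tool shift mm [67.4  0.   0.2]
```

View pics/c9.png

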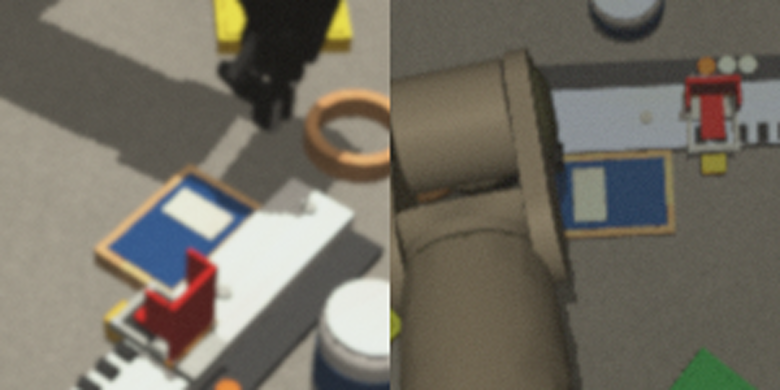

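The board lies flush on the rail's front, with about 25 mm left to the yellow foot. I'll lower behind its far end.

```bash
python3 -m jog '[[[0.025,0,0,0,0,0],[0.03,0,0,0,0,0],[0.012,0,0,0,0,0],[0,0,0,0,0,0],[0,0.008,0,0,0,0],[0,0.006,0,0,0,0],[0,0.006,0,0,0,0],[0,0.005,0,0,0,0],[0,0.005,0,0,0,0],[0,0.005,0,0,0,0],[0,0,0,0,0,0]]]'; python3 - <<'E'
from h import *
rep()
for n in('scene','top'): save(n,n+'10')
a=cv2.imread('pics/scene10.png')[170:320,275:425]
b=cv2.imread('pics/top10.png')[165:315,190:340]
cv2.imwrite('pics/c10.png',cv2.resize(np.hstack([a,b]),None,fx=2.6,fy=2.6,interpolation=cv2.INTER_CUBIC))
E
```

```text
time_s: 13.0
eef_pos: [596.8, 215.1, 16.5]
ee_rot: [0.023, 0.707, 0.023, -0.707]
force: [0.5, 2.3, 0.9]
grip_width: -0.001
t 13.0 rail [-24.6 236.7  16.5] F [0.6 2.3 0.9] w -0.001
 tool x in rail [ 0. -0. -1.]
 tool y in rail [-0. -1.  0.]
 tool z in rail [-1.  0. -0.]
```

View pics/c10.png

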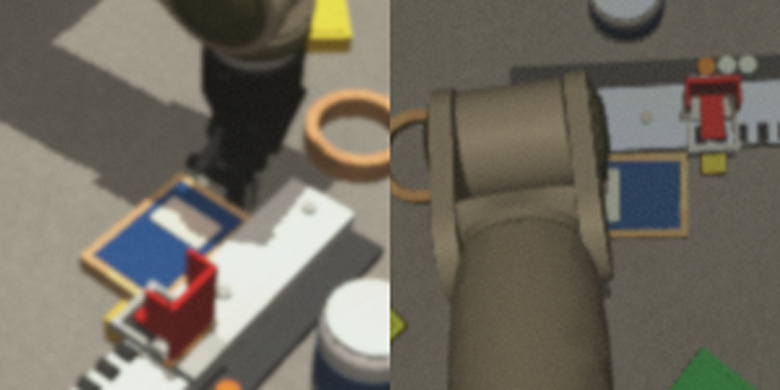

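The board has moved about 13 mm, and the gap left to the foot, at right-crop (688→702), is also about 13 mm.

```bash
python3 -m jog '[[[0,0.004,0,0,0,0],[0,0.004,0,0,0,0],[0,0.002,0,0,0,0],[0,0.001,0,0,0,0],[0,0,0,0,0,0]]]'; python3 -m jog '[[[0,0.001,0,0,0,0],[0,0.001,0,0,0,0],[0,0,0,0,0,0]]]'; python3 - <<'E'
from h import *
rep()
E
```

```text
time_s: 13.72
eef_pos: [597.3, 204.3, 16.2]
ee_rot: [-0.023, -0.707, -0.023, 0.707]
force: [-1.0, 2.0, 0.0]
grip_width: 0.002
time_s: 14.1
eef_pos: [597.4, 202.5, 16.3]
ee_rot: [-0.023, -0.707, -0.023, 0.707]
force: [-0.3, 2.2, -0.0]
grip_width: -0.001
t 14.1 rail [-24.7 224.1  16.3] F [-0.2  2.2 -0. ] w -0.001
 tool x in rail [-0.  0. -1.]
 tool y in rail [-0. -1. -0.]
 tool z in rail [-1.  0.  0.]
```

```bash
for i in 1 2; do python3 -m jog '[[[0,0.001,0,0,0,0],[0,0.001,0,0,0,0],[0,0,0,0,0,0]]]'|grep -E 'eef|force'; done; python3 - <<'E'
from h import *
rep()
for n in('scene','top'): save(n,n+'11')
a=cv2.imread('pics/scene11.png')[170:320,275:425]
b=cv2.imread('pics/top11.png')[165:315,190:340]
cv2.imwrite('pics/c11.png',cv2.resize(np.hstack([a,b]),None,fx=2.6,fy=2.6,interpolation=cv2.INTER_CUBIC))
E
```

```text
eef_pos: [597.2, 201.6, 16.2]
force: [-1.7, 8.8, 0.9]
eef_pos: [596.9, 200.8, 16.2]
force: [-2.8, 14.9, -0.1]
t 14.85 rail [-25.4 222.4  16.2] F [-1.8 15.1 -0.1] w 0.0
 tool x in rail [-0.001  0.004 -1.   ]
 tool y in rail [-0.    -1.    -0.004]
 tool z in rail [-1.     0.     0.001]
```

View pics/c11.png

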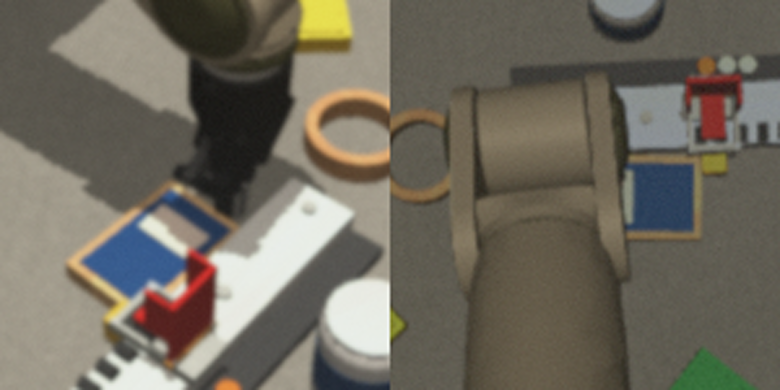

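The force climbs to 15 N with the board's end on the yellow foot, so it's in contact. Now I'll back off, clear the view and check.

```bash
python3 -m jog '[[[0,-0.008,0,0,0,0],[0,-0.012,0,0,0,0],[-0.04,0,0,0,0,0],[-0.06,0,0,0,0,0],[-0.06,0,0,0,0,0],[0,0.02,0.05,0,0,0],[0,0.02,0.05,0,0,0],[0,0.02,0.05,0,0,0],[0,0,0.05,0,0,0],[0,0,0,0,0,0]]]' ; python3 - <<'E'
from h import *
rep()
for n in('scene','top'): save(n,n+'12')
im=cv2.imread('pics/top12.png'); cv2.imwrite('pics/topz2.png',cv2.resize(im[170:290,230:410],None,fx=4.4,fy=4.4,interpolation=cv2.INTER_CUBIC))
im=cv2.imread('pics/scene12.png'); cv2.imwrite('pics/scz2.png',cv2.resize(im[215:365,265:415],None,fx=4,fy=4,interpolation=cv2.INTER_CUBIC))
E
```

```text
time_s: 16.2
eef_pos: [398.4, 145.6, 176.5]
ee_rot: [-0.023, -0.706, -0.023, 0.707]
force: [-0.6, -0.0, -0.1]
grip_width: 0.003
t 16.2 rail [-227.1  180.2  176.5] F [-0.6  0.  -0.1] w 0.003
 tool x in rail [-0.001 -0.    -1.   ]
 tool y in rail [ 0. -1.  0.]
 tool z in rail [-1.    -0.     0.001]
```

View pics/topz2.png

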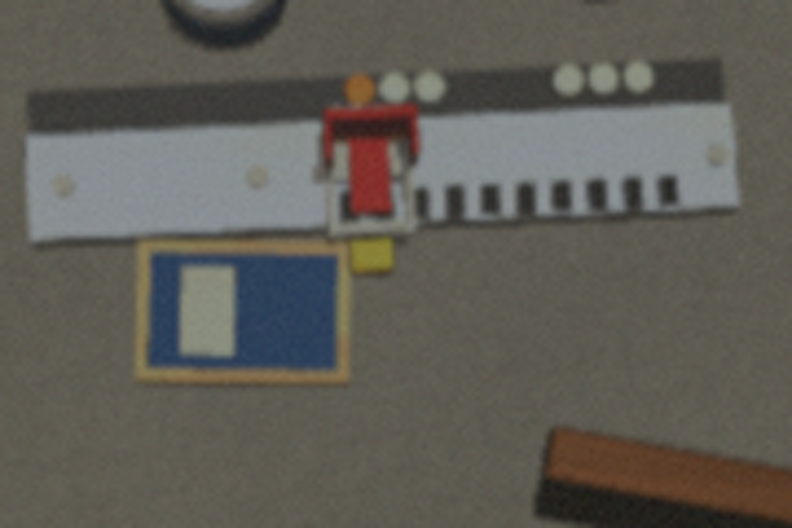

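View pics/scz2.png

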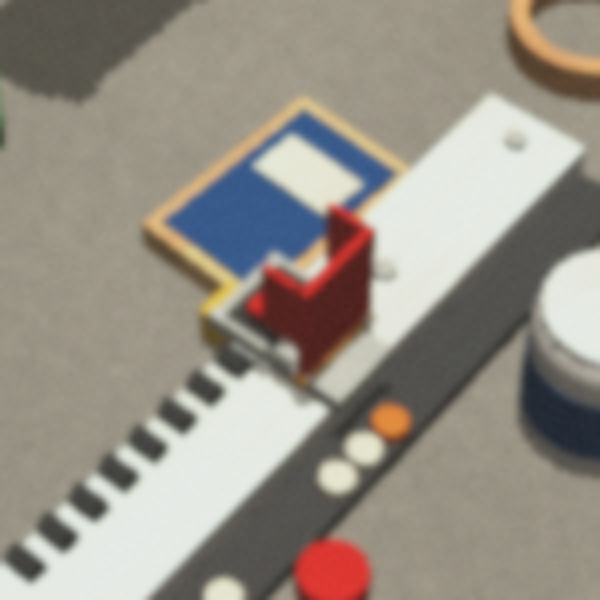

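The board's end is at the foot, but the board turned slightly: its front edge is horizontal, (137,381)–(350,381), while the rail slopes. That leaves the stop end about 6 mm off the rail. I'll square it with a second two-finger push from the front.

```bash
python3 -m jog '[[[0.04,0.015,-0.035,0,0,0],[0.05,0.015,-0.035,0,0,0],[0.04,0,-0.032,0,0,0],[0,0,0,0,0,0],[0.025,0,0,0,0,0],[0.018,0,0,0,0,0],[0,0,0,0,0,0],[0,0,-0.008,0,0,0],[0,0,-0.006,0,0,0],[0,0,-0.006,0,0,0],[0,0,-0.004,0,0,0],[0,0,-0.002,0,0,0]]]' 0; python3 - <<'E'
from h import *
rep()
E
```

```text
time_s: 17.8
eef_pos: [530.2, 124.0, 3.5]
ee_rot: [-0.023, -0.706, -0.023, 0.707]
force: [-1.6, -1.1, 1.5]
grip_width: 0.999
t 17.8 rail [-97.  150.1   3.5] F [-1.7 -1.   1.5] w 0.999
 tool x in rail [-0.001 -0.    -1.   ]
 tool y in rail [-0. -1.  0.]
 tool z in rail [-1.     0.     0.001]
```

```bash
python3 -m jog '[[[0,0,-0.002,0,0,0],[0,0,-0.002,0,0,0],[0,0,-0.001,0,0,0],[0,0,-0.001,0,0,0],[0,0,0,0,0,0]]]'|grep -E 'eef|force'; python3 -m jog '[[[0,0,-0.001,0,0,0],[0,0,-0.001,0,0,0],[0,0,0,0,0,0]]]'; python3 - <<'E'
from h import *
rep()
E
```

```text
eef_pos: [536.2, 124.5, 3.5]
force: [-0.5, -0.5, -0.5]
time_s: 18.8
eef_pos: [536.3, 124.5, 3.4]
ee_rot: [-0.023, -0.705, -0.023, 0.709]
force: [-10.5, -0.6, 7.5]
grip_width: 0.999
t 18.8 rail [-90.8 150.2   3.4] F [-10.5   0.1   7.5] w 0.999
 tool x in rail [-0.005 -0.    -1.   ]
 tool y in rail [-0. -1.  0.]
 tool z in rail [-1.     0.     0.005]
```

The TCP stopped at -90.8 again, so the board is flush. Next is a light end push on the centre line at x ≈ -36, with a look on the way.

```bash
python3 -m jog '[[[0,0,0.008,0,0,0],[0,0,0.008,0,0,0],[-0.03,0,0,0,0,0],[-0.05,0,0,0,0,0],[0,-0.05,0,0,0,0],[0,-0.045,0,0,0,0],[0,0,-0.03,0,0,0],[0,0,-0.041,0,0,0],[0,0,0,0,0,0]]]'|grep -E 'eef|force'; python3 - <<'E'
from h import *
rep()
for n in('scene','top'): save(n,n+'13')
im=cv2.imread('pics/top13.png'); cv2.imwrite('pics/topz3.png',cv2.resize(im[170:290,230:410],None,fx=4.4,fy=4.4,interpolation=cv2.INTER_CUBIC))
E
```

```text
eef_pos: [588.5, 222.8, 83.2]
force: [-0.4, 0.2, -0.0]
t 19.93 rail [-32.4 244.9  83.2] F [-0.4  0.2 -0. ] w 0.998
 tool x in rail [ 0.001  0.    -1.   ]
 tool y in rail [-0.001 -1.    -0.   ]
 tool z in rail [-1.     0.001 -0.001]
```

View pics/topz3.png

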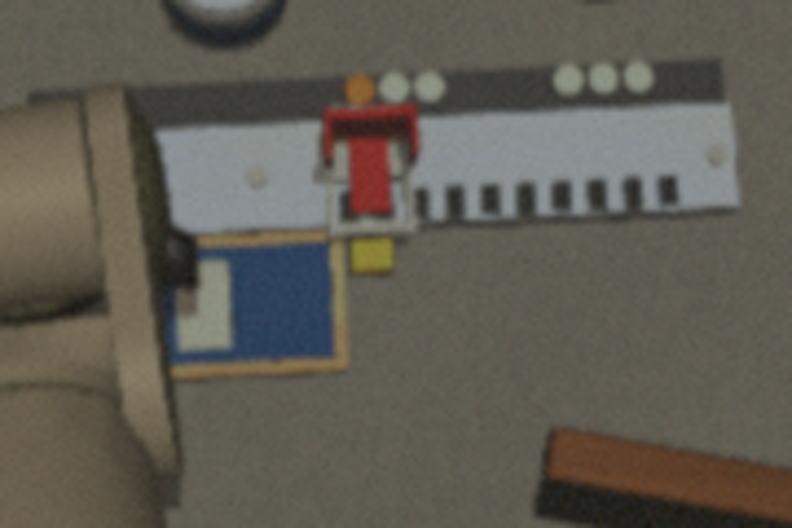

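The board is flush, but there's about 2 mm between its end (347) and the foot (352). I'll give it a light end push at mid-width.

```bash
python3 -m jog '[[[0,0,0.006,0,0,0],[0,0,0,0,0,0],[0,0,0,0,0,0],[0,0,0,0,0,0],[0,0,0,0,0,0],[0,0,0,0,0,0],[0.03,0,0,0,0,0],[0.03,0,0,0,0,0],[0.007,0,0,0,0,0],[0,0.008,0,0,0,0],[0,0.007,0,0,0,0],[0,0,0,0,0,0]]]' 255; python3 - <<'E'
from h import *
rep()
E
python3 -m jog '[[[0,0.003,0,0,0,0],[0,0.001,0,0,0,0],[0,0,0,0,0,0]]]'|grep -E 'eef|force'
python3 -m jog '[[[0,0.001,0,0,0,0],[0,0,0,0,0,0]]]'|grep -E 'eef|force'
python3 -m jog '[[[0,0.001,0,0,0,0],[0,0,0,0,0,0]]]'|grep -E 'eef|force'; python3 -c "
from h import *; rep()"
```

```text
time_s: 21.52
eef_pos: [582.6, 206.9, 17.6]
ee_rot: [0.022, 0.707, 0.023, -0.706]
force: [-0.5, 1.0, -1.0]
grip_width: 0.0
t 21.52 rail [-39.3 229.4  17.6] F [-0.5  1.  -1. ] w 0.0
 tool x in rail [ 0.002  0.    -1.   ]
 tool y in rail [-0.001 -1.    -0.   ]
 tool z in rail [-1.     0.001 -0.002]
eef_pos: [582.4, 203.8, 16.9]
force: [0.2, 2.0, 2.9]
eef_pos: [582.4, 202.8, 16.8]
force: [-0.3, 4.2, 3.9]
eef_pos: [582.5, 201.7, 16.8]
force: [-0.8, 4.5, 4.7]
t 22.4 rail [-39.8 224.2  16.8] F [-0.5  4.6  4.7] w 0.004
 tool x in rail [ 0.  0. -1.]
 tool y in rail [-0. -1. -0.]
 tool z in rail [-1.  0. -0.]
```

```bash

python3 -m jog '[[[0,0.001,0,0,0,0],[0,0,0,0,0,0]]]'|grep -E 'eef|force'
python3 -m jog '[[[0,0.001,0,0,0,0],[0,0,0,0,0,0]]]'|grep -E 'eef|force'; python3 -c "
from h import *; rep()
for n in('scene','top'): save(n,n+'14')
im=cv2.imread('pics/top14.png'); cv2.imwrite('pics/topz4.png',cv2.resize(im[170:290,230:410],None,fx=4.4,fy=4.4,interpolation=cv2.INTER_CUBIC))"
```

```text
eef_pos: [582.5, 200.6, 16.8]
force: [-0.8, 4.0, 5.8]
eef_pos: [582.6, 199.6, 16.8]
force: [-0.3, 4.2, 5.7]
t 22.9 rail [-39.8 222.2  16.8] F [-0.   4.2  5.7] w 0.002
 tool x in rail [ 0.  0. -1.]
 tool y in rail [-0. -1. -0.]
 tool z in rail [-1.  0. -0.]
```

View pics/topz4.png

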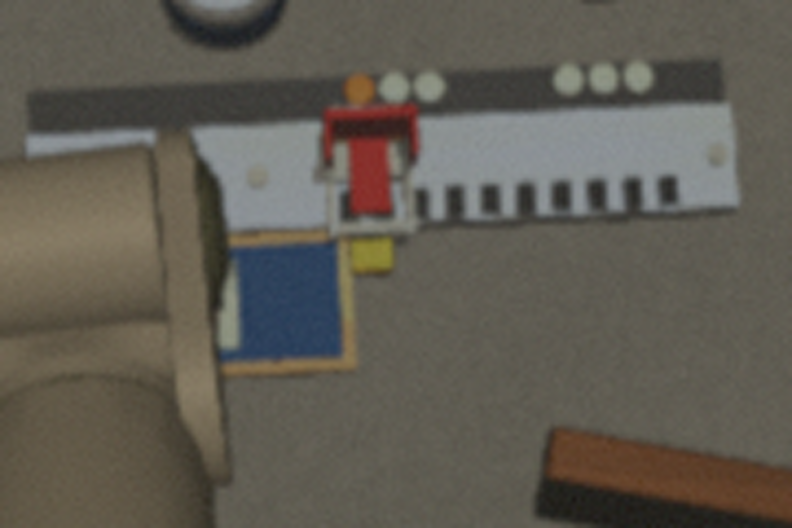

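```bash

python3 -m jog '[[[0,0.001,0,0,0,0],[0,0,0,0,0,0]]]'|grep -E 'eef|force'
python3 -m jog '[[[0,0.001,0,0,0,0],[0,0,0,0,0,0]]]'|grep -E 'eef|force'; python3 -c "
from h import *; rep()"
```

```text
eef_pos: [582.6, 199.2, 16.8]
force: [-1.3, 8.0, 5.6]
eef_pos: [582.5, 198.9, 16.8]
force: [-0.8, 11.4, 4.9]
t 23.5 rail [-39.9 221.4  16.8] F [-0.1 11.4  4.9] w 0.004
 tool x in rail [ 0.001  0.002 -1.   ]
 tool y in rail [-0.    -1.    -0.002]
 tool z in rail [-1.     0.    -0.001]
```

The end is firmly on the stop, with the force rising to 11 N. Now I'll back off, do a last light two-finger front push, and check.

```bash
python3 -m jog '[[[0,-0.008,0,0,0,0],[0,-0.01,0,0,0,0],[-0.04,0,0,0,0,0],[-0.04,0,0,0,0,0],[0,0.03,0.05,0,0,0],[0,0.03,0.04,0,0,0],[0,0.03,0.04,0,0,0],[0,0,0.04,0,0,0],[0,0,0,0,0,0]]]' |grep -E 'eef|force' ; python3 - <<'E'
from h import *
rep()
for n in('scene','top'): save(n,n+'15')
im=cv2.imread('pics/top15.png'); cv2.imwrite('pics/topz5.png',cv2.resize(im[200:290,240:340],None,fx=6,fy=6,interpolation=cv2.INTER_CUBIC))
E
```

```text
eef_pos: [415.5, 114.6, 96.4]
force: [-0.1, -0.4, 1.2]
t 24.62 rail [-212.   148.1   96.4] F [-0.1 -0.4  1.2] w -0.004
 tool x in rail [-0.002 -0.    -1.   ]
 tool y in rail [-0. -1.  0.]
 tool z in rail [-1.     0.     0.002]
```

View pics/topz5.png

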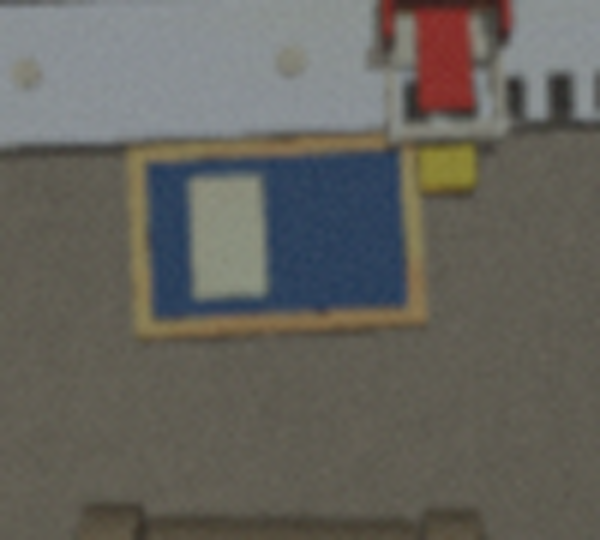

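The board looks flush and up against the foot. I'll do the final light front push to seat it.

```bash
python3 -m jog '[[[0,0,-0.04,0,0,0],[0,0.001,-0.04,0,0,0],[0.05,0,0,0,0,0],[0.03,0,0,0,0,0],[0.013,0,0,0,0,0],[0,0,0,0,0,0],[0,0,-0.02,0,0,0],[0,0,-0.012,0,0,0],[0,0,-0.006,0,0,0],[0,0,-0.002,0,0,0],[0,0,0,0,0,0]]]' 0|grep -E 'eef|force' ; python3 -c "
from h import *; rep()"
```

```text
eef_pos: [536.4, 121.5, 3.6]
force: [-4.4, 0.0, 3.3]
t 26.1 rail [-90.9 147.2   3.6] F [-4.4  0.3  3.3] w 1.004
 tool x in rail [-0.002  0.    -1.   ]
 tool y in rail [-0. -1. -0.]
 tool z in rail [-1.     0.     0.002]
```

```bash
python3 -m jog '[[[0,0,-0.001,0,0,0],[0,0,0,0,0,0]]]'|grep -E 'eef|force'; python3 -m jog '[[[0,0,0.004,0,0,0],[0,0,0.02,0,0,0],[-0.04,0,0.02,0,0,0],[-0.06,0,0.04,0,0,0],[0,0,0.04,0,0,0],[0,0,0.04,0,0,0],[0,0,0,0,0,0]]]'|grep -E 'eef|force'; python3 - <<'E'
from h import *
rep()
for n in('scene','top'): save(n,n+'16')
im=cv2.imread('pics/top16.png'); cv2.imwrite('pics/topz6.png',cv2.resize(im[170:290,230:410],None,fx=4.4,fy=4.4,interpolation=cv2.INTER_CUBIC))
im=cv2.imread('pics/scene16.png'); cv2.imwrite('pics/scz6.png',cv2.resize(im[215:365,265:415],None,fx=5,fy=5,interpolation=cv2.INTER_CUBIC)[:600])
E
```

```text
eef_pos: [536.5, 121.6, 3.5]
force: [-11.4, -0.7, 8.0]
eef_pos: [378.2, 111.4, 95.7]
force: [0.1, 0.6, -0.1]
t 27.23 rail [-249.4  147.4   95.7] F [ 0.2  0.6 -0.1] w 1.001
 tool x in rail [ 0.  0. -1.]
 tool y in rail [ 0. -1. -0.]
 tool z in rail [-1. -0. -0.]
```

View pics/topz6.png

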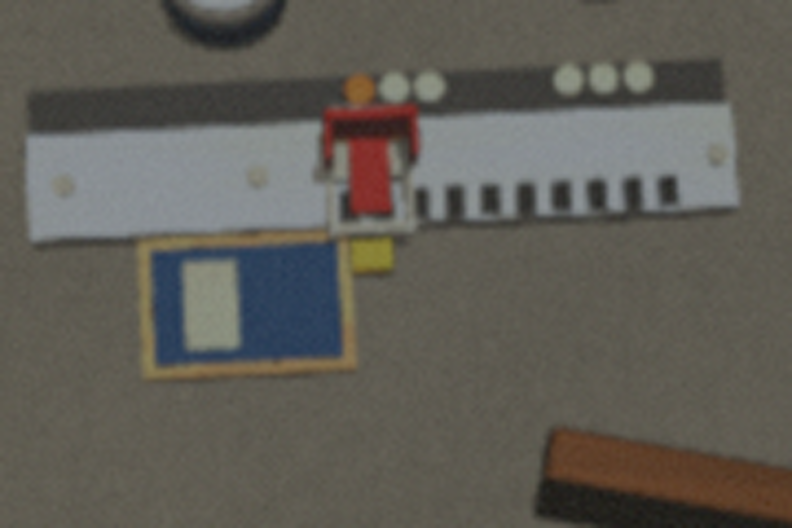

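View pics/scz6.png

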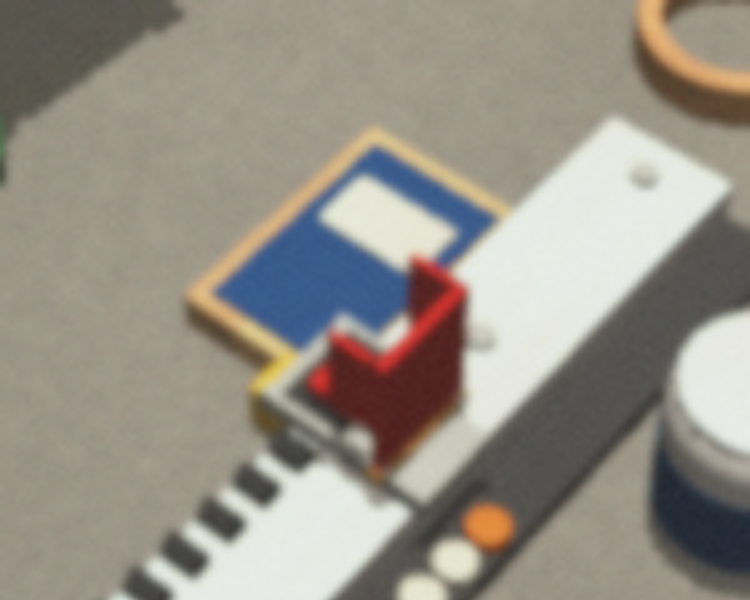

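View pics/scene16.png

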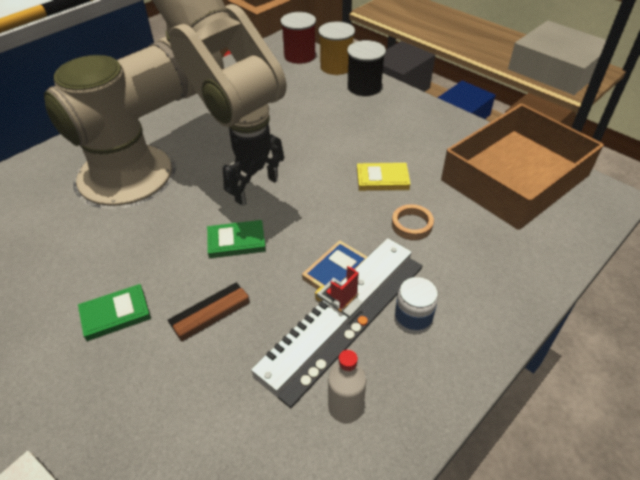

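```bash
python3 - <<'E'
from h import *
d=load('top16'); im=d['image'].astype(int)
def z(*a): return rail(unp(d,zt(a[:2]),a[2])).round(1)
print('board FL,FR,BR?',z(143,381,18),z(356,368,18),z(350,262,18),'BL',z(138,242,18),'foot L,R front',z(353,272,28),z(393,270,28))
# strips in rail frame across end at x=-15 (foot) in z=23
ys=np.arange(60,125,3.)
P=np.array([world([-20,y,22]) for y in ys]); uv=proj(d,P)
for y,(u,v) in zip(ys,uv): print(y,im[int(round(v)),int(round(u))])
E
python3 - <<'E'
import cv2,numpy as np
im=cv2.imread('pics/top16.png')[218:240,300:325]; cv2.imwrite('pics/e.png',cv2.resize(im,None,fx=24,fy=24,interpolation=cv2.INTER_NEAREST))
E
```

```text
board FL,FR,BR? [-80.9 210.3  18. ] [-79.6  90.5  18. ] [-19.4  90.7  18. ] BL [ -2.  209.8  18. ] foot L,R front [-26.5  89.6  28. ] [-26.5  67.2  28. ]
60.0 [98 93 84]
63.0 [94 90 77]
66.0 [103  98  60]
69.0 [128 124  54]
72.0 [136 131  53]
75.0 [136 130  55]
78.0 [135 130  55]
81.0 [138 129  57]
84.0 [136 129  56]
87.0 [137 129  56]
90.0 [129 121  57]
93.0 [130 123  84]
96.0 [125 120  91]
99.0 [71 82 90]
102.0 [45 64 91]
105.0 [49 68 93]
108.0 [43 64 88]
111.0 [48 67 94]
114.0 [46 66 91]
117.0 [42 62 88]
120.0 [43 63 88]
123.0 [51 69 94]
```

View pics/e.png

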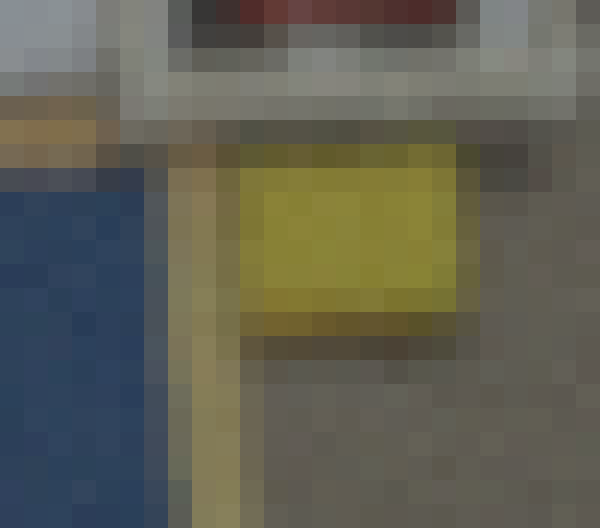

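The last views show no gap. The board's end is at rail y 90.6 and the foot's face at about 90. The board's front edge is at -80.9 and -79.6 mm at its two ends, against 80 mm depth. The tab is upright and level with the orange disc, and the bystanders haven't moved.

```bash
python3 - <<'E'
from h import *
a=load('top0')['image'];b=load('top16')['image']
for n,(r0,r1,c0,c1) in dict(tin=(140,180,262,298),bottle=(130,170,355,390),sq=(264,300,350,416),tape=(203,246,180,222)).items():
    print(n,np.abs(a[r0:r1,c0:c1].astype(int)-b[r0:r1,c0:c1]).mean().round(2))
print(workorder.finish_job())
E
```

```text
tin 2.58
bottle 2.35
sq 2.55
tape 2.29
the job is handed in; nothing more can be done
None
```

The stop is now in the notch at the orange mark (rail y = +80) and the plywood board is home. I handed the job in at about 27 s of the 67 s allowed.

**What I did:**
- **Stop:** I tipped the red tab with the shut fingertips and slid the stop from the middle notch. Then I let the tab drop.
- **Board:** I pushed it flush to the rail with both open fingers, then slid it along to the stop. That first end push turned it slightly, leaving the stop end about 6 mm off the rail. I squared it from the front, pushed the end again at mid-width until it was firm (about 11 N), and finished with one more push from the front.

**Last checks:**
- **Tab:** It stands upright with the same outline as at the start, so I take it as fully down. I compared the outline right after the drop and only looked at it by eye after the pushes.
- **Stop position:** It measured 80.6 mm along from its start right after the drop. After the end pushes it reads about 78.5 to 79 mm, which is within the 2 mm play.
- **Board against the stop:** The board's end is at rail y of about 90.6 mm and the foot's face at about 90 mm, so there is no visible gap.
- **Board against the rail:** Its front edge reads -80.9 and -79.6 mm at the two ends, against an ideal -80. That difference is within the roughly 2 mm camera accuracy.
- **Bystanders:** The image around the tin, bottle, squeegee and tape roll showed only noise-level change from the start.
- **Robot:** The gripper is clear of everything. The highest force in my readings was about 17 N.

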